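# Open the hopper vent with the window pole

### The arm

A 6-joint arm with a two-finger parallel gripper is mounted at the origin on the work surface. World frame = base frame: x ahead of the robot, y to its left, z up, the work surface at z = 0. Lengths are in m, angles in degrees, forces in N, time in s.
With the tool pointing down it reaches from about 0.35 to 0.875 m from the base axis. Payload 4.2 kg.
Tool frame: the origin (TCP) lies midway between the tips of the shut fingers; the grasp point (between the pads) lies 19 mm behind it; y points along the fingers, x is the direction in which the jaws open and shut, and the axes are right-handed (so a half turn about y gives the same grasp; the last joint's range is limited). The gripper opens to 87 mm and grips with 3 to 60 N. Pads are 19 mm wide; open, the fingers measure 117 mm over their backs; the gripper's body (75 mm by 190 mm) begins 51 mm behind the grasp point.
Start: joints at [-61.845, 22.042, 0.453, 0, -68.411, -14.817], TCP at [0.144, -0.608, 0.193] pointing down, gripper open.
Joint ranges: [-179.83, 179.83], [-69.29, 118.12], [-61.27, 80.66], [-181.25, 117.63], [-171.15, -9.14], [-177.46, 177.46]. Speed limits (degrees/s): [159.86, 159.86, 180, 180, 180, 180].

### API

Orientations are given as a 3x3 rotation matrix whose columns are the frame's x, y, z axes.
In Python, from station import * gives the robot as it stands.
- The arm moves only by the tool jog_arm, never from a script. Its argument "series" is a list of rows, each a list of 3 entries, a list of its own where there are three numbers: the shift along the tool's x, y, z in m, then the turn, a rotation vector about the tool's x, y, z in degrees, then the finger opening in m, from 0 to 0.087. A call has 1 to 10 rows; each row shifts and turns the commanded pose from where the row before left it, along the tool's axes as they then stand; what a row does not reach is not made up. A row lasts 1/8 s, in which the tool goes at most 62.5 mm and 10.7 degrees, less where a joint would pass 70% of its speed; a pose out of reach is approached as far as the arm can. A call is refused whole if a number of a shift passes 0.0625 or a number of a turn 10.7, either way. A call with a gripper value outside its range is refused whole. The fingers move at their own pace and stop on an object; the grip force is fixed at half the most. Time passes only in rows, so rows that do not move let the fingers close. It gives the time, the measured TCP pose, the force and the opening at its end, in the units of the state.
- sense(): the state, without advancing time (a new reading comes with each control period).
- capture(name): name is "side" or "top"; returns the picture (420x560x3 uint8, red, green, blue); there is no depth.
- camera_info(name): a dict with "fx", "fy", "cx", "cy" (pixels), "k1" (the pictures are not rectified: a ray, as slopes to the right and down, at radius r is drawn at 1 + k1 r^2 times it, then the intrinsics apply), "rvec" (rotation vector, rad) and "tvec" (3), from world to camera coordinates, as OpenCV has them. Camera axes: x right, y down, z forward; pixel columns grow to the right and rows downward; lengths in m; the calibration is good to about 2 mm. A picture is of the moment at which its call begins. camera_info takes no time and is no camera call.
- finish_job(): hands the job in, once; it reports no verdict.
The state is a dict: "time_s": time; "joints": joint angles; "joint_velocities": joint speeds; "effort": joint torques, N m; "tcp_pos": TCP position; "ee_rot": TCP orientation; "wrist_force": force on the tool from outside, world axes, zero at the start; "moment": the same for the moment, N m; "gripper_width": opening from 0.0 (shut) to 1.0 (fully open).
Only numpy, scipy, OpenCV 4.12 (cv2) and the standard library are available. Lean on these libraries where they do the work, as an engineer would, in place of code of your own. Each camera call takes 0.05 s, during which the arm holds its last target. There are 200 camera calls.

### The job

Use the short hooked pole to open the small tilting vent window: put the hook through the ring at the top of the sash, draw the sash off its catch and on down until it comes up firm against the stop on its stay, smoothly and without wrenching the ring. Then unhook the pole, leaving the sash open against its stop, and lay the pole flat on the ledge; handle the window only with the pole and leave the other things alone.

Things in the scene. Friction and masses are not known exactly. Their poses are not given: they have to be found in the camera images.
- window: Fixed frame of a small bottom-hung vent window, brushed aluminium, 400 mm wide, 335 high, 60 deep, between two white wall ends, on the right part of the ledge. Origin: centre of its underside. x points level out through the window, away from the room (room side -x); y along its width, z up.
- sash (a joint): Tilt of the glazed aluminium sash (336 mm wide, 245 high), rad: 0 shut, grows as its top comes into the room and down about the hinge line. Once off its catch a friction stay resists with 1 to 4 N at the ring and keeps it where it is left. It ends hard on the stay's stop between 0.36 and 0.64 rad: where is set differently each time and not reported.
- hinge (a point): Middle of the sash's hinge line along its bottom edge, 30 mm to the room side of the window's origin and 45 mm above the ledge. The line runs along the window's y; axes as the window.
- catch_roller (a point): Sprung roller catch under the frame's head that holds the sash shut. A level pull of about 10 N at the ring brings the sash off it, before 0.06 rad of tilt.
- ring_center (a point): Centre of the steel ring eye on the sash's top rail, 28 mm inside, 38 outside, 5 mm wire, on a 12 mm stem, centre 30 mm off the sash. Stands edge-on to the room: hole axis along the window's y. Shut: 36 mm to the room side of and 228 mm above the hinge line; swings with the sash about that line. It tears out above 25 N; pull no harder.
- pole_mid (a point): Middle of the pole's square beech shaft, 260 mm long, 24 x 24 mm, 12 mm above the ledge as it lies; balances about 10 mm nearer the hook; 0.14 to 0.28 kg. x along the pole to the hook, y to the side where the hook opens, z up as it lies. Grip the shaft here, across y.
- rod (a point): Mid-length of the 6 mm steel rod between the shaft's ferrule (20 mm across, ends 150 mm from the pole's middle) and the hook; on the pole's centre line, 172 mm from its middle.
- hook (a point): Middle of the hook's cross bar, 195 mm ahead of the pole's middle and 11 mm to its y side, same axes. The 6 mm rod bends square to +y for 22 mm (cross bar), then a 6 mm lip turns back to the handle; free gap 16 mm. The hook lies level with the pole. Pole level and pointing at the window: the tip enters the ring moving along the window's +y.
- runner: Small dark steel shoe on the sash's left edge (window +y side), 14 x 12 x 18 mm, 140 mm from the hinge line and 178 mm from mid width; travels along the stay and meets its stop. Its origin is the middle of the hinge line; it turns with the sash.
- stay: Curved steel stay bar of 140 mm radius about the hinge line, fixed on the window's left jamb (+y side, 178 mm from mid width), with a round stop collar 16 mm across clamped on it by a thumb screw. Firm on the stop means some 8 to 15 N of pull at the ring. Its origin is the middle of the hinge line, axes as the window.
- canister: Tall aluminium screw-top canister, 76 mm across, 204 mm high, loose; origin centre of its underside. Leave alone.
- brush: Beechwood shoe brush 170 x 50 x 42 mm, loose, lying in a fixed grey rubber boot tray (240 x 360 x 28 mm) on the left of the ledge; origin centre of its underside. Leave alone.
- tin: Round steel polish tin 87 mm across, 28 mm high, loose; origin centre of its underside. Leave alone.
- scraper: Orange plastic ice scraper 190 mm long, 90 mm wide at the blade, 16 mm high, loose, flat on the ledge. Leave alone.
- key_bowl: White ceramic bowl 120 mm across, 40 mm high, loose. Leave alone.

How it is judged (in metres and radians):
On the way, in this order (a step that is already met when the one before it is completed fails the run):
1. the hook is through the ring, with the sash still shut (distance between hook and ring_center below 0.014 m and value of joint sash below 0.06 rad), for 0.1 s.
2. the sash has been drawn down firmly against the stop on its stay, by the hook in the ring (contact force between runner and stay above 4 N and distance between hook and ring_center below 0.018 m and value of joint sash above 0.3 rad), for 0.2 s.
At the end, for the whole second after the job is handed in: The sash stands open, at rest, its runner still touching the stop collar on the stay; the pole is out of the ring and lies flat on the ledge (middle lower than 18 mm, within 4 degrees of level), at rest (value of joint sash above 0.33 rad and contact force between runner and stay above 0.1 N and velocity of joint sash below 0.05 rad/s and height (world z) of pole_mid below 0.018 m and angle between pole_mid's own x axis and vertical between 1.5 and 1.64 rad and linear speed of pole below 0.02 m/s and distance between hook and ring_center above 0.05 m).
It fails at once if the pole pulls or pushes on the window with more than 25 N (contact force between pole and window above 25 N).
It fails at once if the sash is jerked or let slam (faster than 1.2 rad/s) (velocity of joint sash above 1.2 rad/s or velocity of joint sash below -1.2 rad/s).
It fails at once if the robot itself touches the window (contact force between any of the fingers, the arm and window above 1 N).
It fails at once if a bystander is moved by more than 30 mm (distance of any of canister, brush, tin, scraper, key_bowl from where it was at the start of the episode above 0.03 m).
It also fails if it takes over 72 s, if anything falls off the work surface, if the arm or the gripper's body presses on something with over 40 N, if the wrist force passes 120 N, or if a joint passes its speed limit or range.

## Working session

There is one attempt and no reset: what is moved stays moved. The work goes in short steps, Python scripts to look and compute and a tool call to move; the robot and the scene stay as the last step left them, time stands still between calls to the robot, and variables do not carry over. Pictures are saved under pics/ and viewed, about 8 in all and at most 12, crops included, and the job is handed in when it is done.

Besides the shell and the picture viewer there is one more tool, called after "Call:" in YAML: its name, and indented under it one key for each argument. jog_arm: Moves the arm, as the interface text tells. Its arguments: {"type":"object","properties":{"series":{"type":"array","items":{"type":"array"}}},"required":["series"]}

```bash
mkdir -p pics; ls; python3 - <<'E'
from station import *
import cv2
s=sense();print({k:s[k] for k in('time_s','tcp_pos','ee_rot','wrist_force','gripper_width')})
for n in('side','top'):
    print(n,camera_info(n)); cv2.imwrite(f'pics/{n}0.png',capture(n)[:,:,::-1])
E
```

```text
pics
{'time_s': 0.0, 'tcp_pos': array([ 0.14402826, -0.60749545,  0.19154992]), 'ee_rot': array([[-2.30445230e-01, -5.76124409e-04, -9.73085127e-01],
       [ 9.73082849e-01,  2.10659986e-03, -2.30445938e-01],
       [ 2.18266652e-03, -9.99997615e-01,  7.51608929e-05]]), 'wrist_force': array([-0.36241692,  0.42311524, -0.04397317]), 'gripper_width': 0.9983645724115683}
side {'fx': 409.4927734517191, 'fy': 409.4927734517191, 'cx': 279.9067107073457, 'cy': 205.33086572724886, 'k1': -0.10892688474379215, 'rvec': array([ 0.55920622, -2.5712817 ,  1.29178831]), 'tvec': array([0.53239914, 0.21405443, 1.15453011])}
top {'fx': 429.4369319815977, 'fy': 429.4369319815977, 'cx': 273.6925107564677, 'cy': 216.66156963852, 'k1': -0.1241927332941754, 'rvec': array([ 2.11554812, -2.1182904 ,  0.17820642]), 'tvec': array([0.09251051, 0.58815398, 1.30101706])}
```

View pics/top0.png

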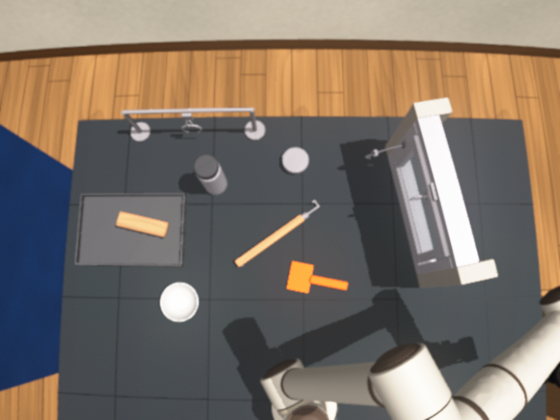

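View pics/side0.png

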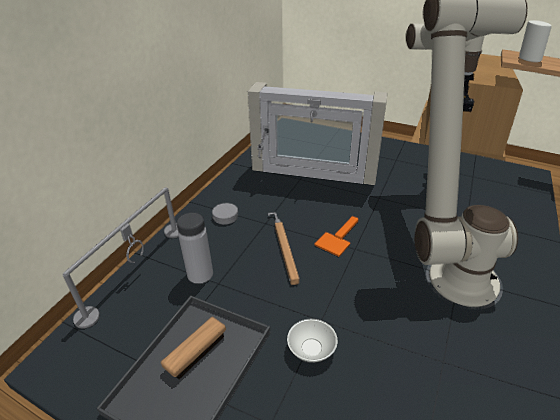

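Top: pole from about (238,263) to hook (317,205), window at (440,195). Side: ring near (314,112), hook near (272,215). I'll write helpers and zoom in.

```bash
cat > h.py <<'E'
from station import *
import cv2, numpy as np
from scipy.optimize import least_squares
C={n:camera_info(n) for n in('side','top')}
def cam(n):
    c=C[n];R=cv2.Rodrigues(c['rvec'])[0];K=np.array([[c['fx'],0,c['cx']],[0,c['fy'],c['cy']],[0,0,1]])
    return R,np.array(c['tvec']),K,np.array([c['k1'],0,0,0,0.])
def proj(n,P):
    R,t,K,d=cam(n);return cv2.projectPoints(np.atleast_2d(np.array(P,float)),C[n]['rvec'],t,K,d)[0][:,0]
def ray(n,uv):
    R,t,K,d=cam(n);p=cv2.undistortPoints(np.array([[uv]],float),K,d)[0,0]
    v=R.T@np.r_[p,1];return -R.T@t,v/np.linalg.norm(v)
def plane(n,uv,z):
    o,v=ray(n,uv);return o+v*(z-o[2])/v[2]
def tri(a,b):
    o1,v1=ray('top',a);o2,v2=ray('side',b)
    s=np.linalg.lstsq(np.c_[v1,-v2],o2-o1,rcond=None)[0]
    p,q=o1+s[0]*v1,o2+s[1]*v2;return (p+q)/2,np.linalg.norm(p-q)
def crop(im,x,y,w,h,k):return cv2.resize(im[y:y+h,x:x+w],None,fx=k,fy=k,interpolation=cv2.INTER_CUBIC)
def save(name,im):cv2.imwrite('pics/'+name,im[:,:,::-1])
E
python3 - <<'E'
from h import *
t=cv2.imread('pics/top0.png');s=cv2.imread('pics/side0.png')
a=crop(t,380,95,125,195,3);b=crop(s,240,75,155,115,2.7);c=crop(t,230,190,100,85,4)
im=np.zeros((600,800,3),np.uint8);im[:585,:375]=a;im[:b.shape[0],380:380+b.shape[1]]=b[:,:420];im[320:320+280,390:790]=c[:280]
cv2.imwrite('pics/c1.png',im)
for n,z in(('base',[0,0,0]),('x',[.5,0,0]),('y',[0,-.5,0])):print(n,proj('top',z),proj('side',z))
hsv=cv2.cvtColor(t,cv2.COLOR_BGR2HSV);m=cv2.inRange(hsv,(5,70,90),(22,190,255));m[:190]=0;m[:,:225]=0;m[275:]=0;m[:,330:]=0
cs=cv2.findContours(m,0,2)[0];c=max(cs,key=cv2.contourArea);r=cv2.minAreaRect(c);print(r,cv2.boxPoints(r))
for p in cv2.boxPoints(r):print(plane('top',p,.024),plane('top',p,.012))
m4=cv2.boxPoints(r)
for uv in [r[0]]:print('mid',plane('top',uv,.018))
E
```

```text
base [[303.43397684 405.74885164]] [[463.65885941 279.20957522]]
x [[302.22344141 246.4301106 ]] [[304.34443424 234.43019815]]
y [[460.33539759 401.50706123]] [[475.42322957 190.11383919]]
((268.95269775390625, 240.5337677001953), (9.648553848266602, 82.07083129882812), 54.46232223510742) [[232.75676 260.45944]
 [299.54056 212.75674]
 [305.14862 220.6081 ]
 [238.36484 268.3108 ]]
[0.45259932 0.22262711 0.024     ] [0.45359776 0.22397724 0.012     ]
[0.60673407 0.00862481 0.024     ] [0.60908824 0.00809264 0.012     ]
[ 0.58087952 -0.009185    0.024     ] [ 0.58300628 -0.00987382  0.012     ]
[0.42767195 0.20437956 0.024     ] [0.42845114 0.2055692  0.012     ]
mid [0.5172049  0.10760122 0.018     ]
```

View pics/c1.png

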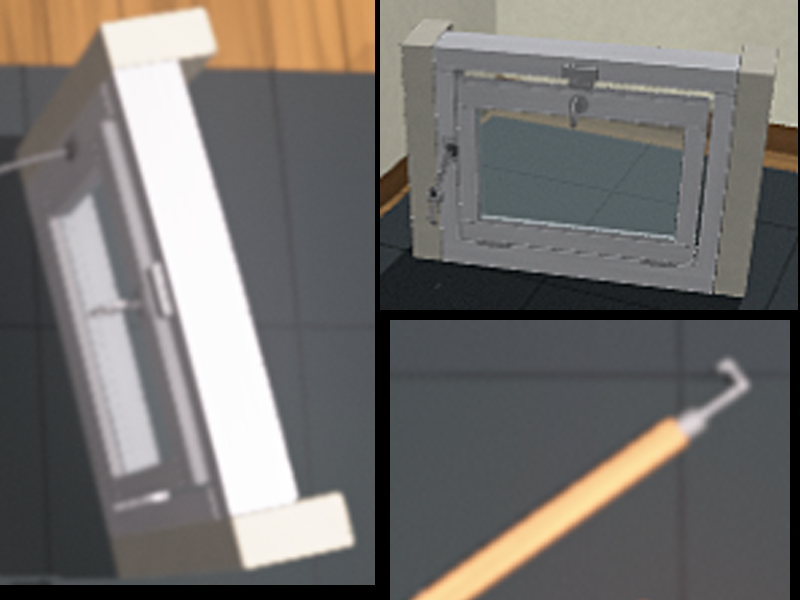

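```bash
python3 - <<'E'
from h import *
T=lambda x,y:(x/3+380-.33,y/3+95-.33)
S=lambda x,y:((x-380)/2.7+240-.3,y/2.7+75-.3)
tc=[T(118,68),T(180,60),T(230,518),T(298,500)]
P=[plane('top',u,.335) for u in tc]
for p in P:print('headtop',p)
print('depth',np.linalg.norm(P[0]-P[1]),np.linalg.norm(P[2]-P[3]),'len',np.linalg.norm(P[0]-P[2]),np.linalg.norm(P[1]-P[3]))
y1=P[0]-P[2];y2=P[1]-P[3];print('yaw of y',[np.degrees(np.arctan2(v[1],v[0])) for v in(y1,y2)])
rc,e=tri(T(112,308),S(578,105));print('ring',rc,e)
print('ring on z .273',plane('top',T(112,308),.273),plane('side',S(578,105),.273))
yw=(y1+y2);yw[2]=0;yw/=np.linalg.norm(yw);xw=np.array([yw[1],-yw[0],0])
o=sum(P)/4;o[2]=0;print('x',xw,'origin',o,'ring pred',o-xw*(.030+.036)+[0,0,.273])
pr=o-xw*(.030+.036)+[0,0,.273];print(proj('top',pr),T(112,308),proj('side',pr),S(578,105))
# hook
H=lambda x,y:((x-390)/4+230-.4,(y-320)/4+190-.4)
for u in((698,425),(745,383),(727,362)):print('hk',plane('top',H(*u),.012))
d=plane('top',H(745,383),.012)-plane('top',(235.6,264.4),.018);print('tail->corner',np.linalg.norm(d[:2]),np.degrees(np.arctan2(d[1],d[0])))
E
```

```text
headtop [ 0.80290621 -0.29843839  0.335     ]
headtop [ 0.811562   -0.35586584  0.335     ]
headtop [ 0.40651777 -0.36712972  0.335     ]
headtop [ 0.42061634 -0.42754865  0.335     ]
depth 0.05807610649626249 0.06204205684860932 len 0.4022962793117739 0.3974631205900646
yaw of y [np.float64(9.831317958653607), np.float64(10.390196129898458)]
ring [ 0.59492262 -0.29374191  0.28507483] 0.0032322456809952224
ring on z .273 [ 0.59931752 -0.2972968   0.273     ] [ 0.60284439 -0.31952031  0.273     ]
x [ 0.17552254 -0.98447541  0.        ] origin [ 0.61040058 -0.36224565  0.        ] ring pred [ 0.59881609 -0.29727027  0.273     ]
[[417.00562447 197.51839035]] (417.00333333333333, 197.33666666666667) [[311.80058043 116.17280635]] (313.0333333333333, 113.58888888888889)
hk [ 0.59874548 -0.01481324  0.012     ]
hk [ 0.63363751 -0.05381771  0.012     ]
hk [ 0.65130329 -0.03937511  0.012     ]
tail->corner 0.3301819654694516 -54.20406945680929
```

Call:
jog_arm:
  series:
    - [[0.0495, -0.025, -0.016], [0, 0, 0], 0.087]
    - [[0.0495, -0.025, -0.016], [0, 0, 0], 0.087]
    - [[0.0495, -0.025, -0.016], [0, 0, 0], 0.087]
    - [[0.0495, -0.025, -0.016], [0, 0, 0], 0.087]
    - [[0.0355, 0, -0.0413], [0, 0, 0], 0.087]
    - [[0.0355, 0, -0.0413], [0, 0, 0], 0.087]
    - [[0.0355, 0, -0.0413], [0, 0, 0], 0.087]
    - [[0.0355, 0, -0.0413], [0, 0, 0], 0.087]
    - [[0.0355, 0, -0.0413], [0, 0, 0], 0.087]

```text
time_s: 1.23
tcp_pos: [0.3212, -0.1786, 0.2926]
ee_rot: [[-0.231, 0.001, -0.973], [0.973, 0.0, -0.231], [-0.0, -1.0, -0.001]]
wrist_force: [0.7, -1.4, 0.1]
gripper_width: 1.001
```

Call:
jog_arm:
  series:
    - [[0.039, 0.0283, -0.043], [0, 0, 0], 0.087]
    - [[0.039, 0.0283, -0.043], [0, 0, 0], 0.087]
    - [[0.039, 0.0283, -0.043], [0, 0, 0], 0.087]
    - [[0.039, 0.0283, -0.043], [0, 0, 0], 0.087]
    - [[0.039, 0.0283, -0.043], [0, 0, 0], 0.087]
    - [[0.039, 0.0283, -0.043], [0, 0, 0], 0.087]

```text
time_s: 1.98
tcp_pos: [0.5121, 0.0992, 0.1272]
ee_rot: [[-0.231, -0.0, -0.973], [0.973, -0.0, -0.231], [-0.0, -1.0, 0.0]]
wrist_force: [1.2, -0.9, 0.5]
gripper_width: 0.998
```

Call:
jog_arm:
  series:
    - [[0, 0, 0], [0, -10.25, 0], 0.087]
    - [[0, 0, 0], [0, -10.25, 0], 0.087]
    - [[0, 0, 0], [0, -10.25, 0], 0.087]
    - [[0, 0, 0], [0, -10.25, 0], 0.087]
    - [[0, 0, 0], [0, -10.25, 0], 0.087]
    - [[0, 0, 0], [0, -10.25, 0], 0.087]
    - [[0, 0, 0], [0, -10.25, 0], 0.087]
    - [[0, 0, 0], [0, -10.25, 0], 0.087]
    - [[0, 0, 0], [0, -10.25, 0], 0.087]
    - [[0, 0, 0], [0, -10.25, 0], 0.087]

```text
time_s: 3.22
tcp_pos: [0.5111, 0.0975, 0.1279]
ee_rot: [[-0.897, -0.001, 0.441], [-0.441, -0.0, -0.897], [0.001, -1.0, -0.0]]
wrist_force: [0.3, -0.9, 0.5]
gripper_width: 0.998
```

Call:
jog_arm:
  series:
    - [[0, 0, 0], [0, -10, 0], 0.087]
    - [[0, 0, 0], [0, 0, 0], 0.087]
    - [[0, 0, 0], [0, 0, 0], 0.087]

```text
time_s: 3.6
tcp_pos: [0.5113, 0.0975, 0.1281]
ee_rot: [[-0.812, -0.0, 0.583], [-0.583, -0.0, -0.812], [0.0, -1.0, -0.0]]
wrist_force: [-1.3, -0.4, 0.1]
gripper_width: 0.997
```

Call:
jog_arm:
  series:
    - [[-0.005, 0.03, -0.002], [0, 0, 0], 0.087]
    - [[-0.005, 0.03, -0.0024], [0, 0, 0], 0.087]
    - [[0, 0.03, 0], [0, 0, 0], 0.087]
    - [[0, 0.02, 0], [0, 0, 0], 0.087]
    - [[0, 0.0105, 0], [0, 0, 0], 0.087]
    - [[0, 0, 0], [0, 0, 0], 0.087]
    - [[0, 0, 0], [0, 0, 0], 0.087]

```text
time_s: 4.47
tcp_pos: [0.5178, 0.1073, 0.0087]
ee_rot: [[-0.811, 0.002, 0.585], [-0.585, 0.001, -0.811], [-0.002, -1.0, 0.0]]
wrist_force: [-0.1, -0.4, 0.7]
gripper_width: 0.999
```

Call:
jog_arm:
  series:
    - [[0, 0.005, 0], [0, 0, 0], 0.087]
    - [[0, 0, 0], [0, 0, 0], 0.087]
    - [[0, 0, 0], [0, 0, 0], 0.0]
    - [[0, 0, 0], [0, 0, 0], 0.0]
    - [[0, 0, 0], [0, 0, 0], 0.0]
    - [[0, 0, 0], [0, 0, 0], 0.0]
    - [[0, 0, 0], [0, 0, 0], 0.0]
    - [[0, 0, 0], [0, 0, 0], 0.0]

```text
time_s: 5.48
tcp_pos: [0.517, 0.107, 0.0028]
ee_rot: [[-0.811, 0.0, 0.586], [-0.586, 0.0, -0.811], [-0.0, -1.0, -0.0]]
wrist_force: [-0.5, -0.1, 0.5]
gripper_width: 0.402
```

Call:
jog_arm:
  series:
    - [[0, 0, 0], [0, 0, 0], 0.0]
    - [[0, 0, 0], [0, 0, 0], 0.0]
    - [[0, 0, 0], [0, 0, 0], 0.0]
    - [[0, 0, 0], [0, 0, 0], 0.0]
    - [[0, 0, 0], [0, 0, 0], 0.0]

```text
time_s: 6.1
tcp_pos: [0.517, 0.107, 0.0028]
ee_rot: [[-0.811, -0.0, 0.585], [-0.585, -0.0, -0.811], [0.0, -1.0, -0.0]]
wrist_force: [-0.1, -0.8, -0.3]
gripper_width: 0.007
```

Fingers closed on nothing; look.

```bash
python3 - <<'E'
from h import *
t=capture('top');s=capture('side');save('t2.png',t);save('s2.png',s)
im=np.zeros((600,800,3),np.uint8);a=crop(t,200,160,200,150,2);b=crop(s,200,160,200,150,4)
im[:300,:400]=a;c=crop(s,220,180,130,120,3.05);im[:366,400:796]=c[:, :396]
im[300:600,:400]=crop(t,190,170,100,75,4) if 0 else crop(t,200,180,133,100,3)[:300,:399].copy() if 0 else cv2.resize(s[120:330,180:460],(400,300))
save('c2.png',im)
E
```

```text
(no output)
```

View pics/c2.png

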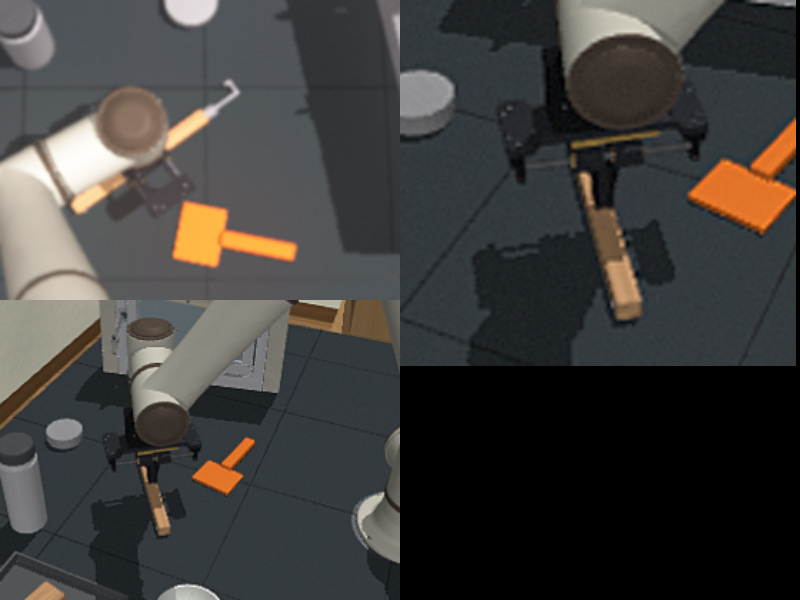

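```bash
python3 - <<'E'
from h import *
st=sense();print(st['gripper_width'],st['joints'],st['wrist_force'],st['effort'])
p=st['tcp_pos'];R=st['ee_rot']
s=capture('side').copy()
s=crop(s,250,195,80,100,6)
def mk(P,c):
    u=(proj('side',P)[0]-[250,195]+.5)*6-.5;cv2.circle(s,tuple(int(v) for v in u),3,c,-1);print(u)
mk(p,(255,0,0)); mk(p-R[:,1]*.019,(0,255,0)); mk(p+R[:,0]*.012-R[:,1]*.021,(255,0,255)); mk(p-R[:,0]*.012-R[:,1]*.021,(0,255,255))
mk(p-R[:,2]*.13-R[:,1]*.021,(255,255,0));mk(p+R[:,2]*.13-R[:,1]*.021,(255,255,0))
save('c3.png',s)
E
```

```text
0.006999262284609727 [ 2.93130718e+01  2.54240525e+01 -2.64017242e+01  1.13399179e-03
 -3.81728012e+01  6.52573607e+00] [ 0.44430041 -0.28954065 -0.00609676] [ 1.56672668e-04 -3.57062137e+01  1.25027865e+01  2.80014731e+00
  4.48428397e-02 -1.66638159e-05]
[218.38313807 350.46669076]
[218.09650981 323.00451703]
[241.24376745 316.7843867 ]
[194.82420523 323.38646757]
[273.58426468 504.56215859]
[170.83588737 163.00005399]
```

View pics/c3.png

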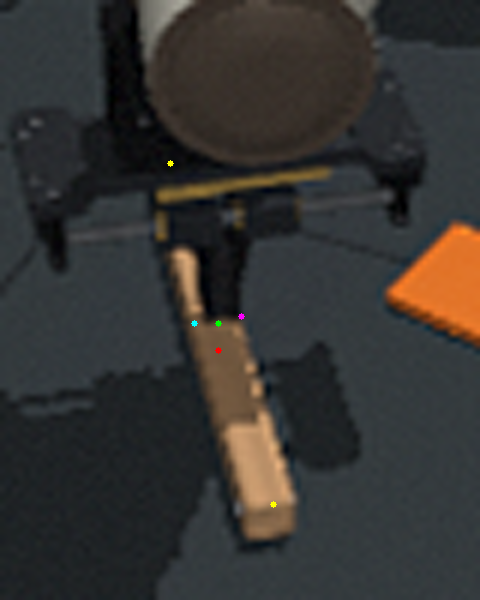

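Call:
jog_arm:
  series:
    - [[0, 0, 0], [0, 0, 0], 0.087]
    - [[0, 0, 0], [0, 0, 0], 0.087]
    - [[0, 0, 0], [0, 0, 0], 0.087]
    - [[0, 0, 0], [0, 0, 0], 0.087]
    - [[0, 0, 0], [0, 0, 0], 0.087]
    - [[0, 0, 0], [0, 0, 0], 0.087]
    - [[0, 0, 0], [0, 0, 0], 0.087]
    - [[0, 0, 0], [0, 0, 0], 0.087]

```text
time_s: 7.25
tcp_pos: [0.517, 0.107, 0.0028]
ee_rot: [[-0.811, -0.0, 0.585], [-0.585, 0.0, -0.811], [0.0, -1.0, -0.0]]
wrist_force: [0.4, 0.5, -0.0]
gripper_width: 0.831
```

```bash
python3 - <<'E'
from h import *
st=sense();print(st['gripper_width'],st['wrist_force'],st['tcp_pos'])
p=st['tcp_pos'];R=st['ee_rot']
s=capture('side');t=capture('top');s=crop(s,240,185,90,100,6);
def mk(P,c):
    u=(proj('side',P)[0]-[240,185]+.5)*6-.5;cv2.circle(s,tuple(int(v) for v in u),2,c,-1);print(u)
mk(p,(255,0,0)); mk(p+R[:,0]*.0435,(0,255,0)); mk(p-R[:,0]*.0435,(0,255,255))
save('c4.png',s)
E
```

```text
0.8311545296278621 [ 0.38200781  0.54259905 -0.04158694] [0.51701109 0.10704148 0.00281286]
[278.40404504 410.53290168]
[361.25973061 398.56634776]
[194.72737854 422.54290518]
```

View pics/c4.png

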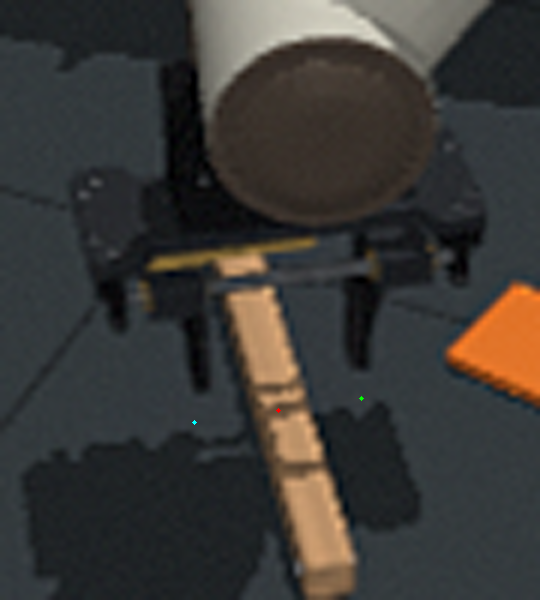

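The real fingertips stand about 21 mm higher than the reported TCP (drawn at (200,390)/(362,368) against projected (195,422)/(361,399)), which explains the empty grip. I'll go lower carefully while watching the force.

Call:
jog_arm:
  series:
    - [[0, 0.005, 0], [0, 0, 0], 0.087]
    - [[0, 0.005, 0], [0, 0, 0], 0.087]
    - [[0, 0, 0], [0, 0, 0], 0.087]
    - [[0, 0, 0], [0, 0, 0], 0.087]

```text
time_s: 7.85
tcp_pos: [0.517, 0.107, -0.0073]
ee_rot: [[-0.811, -0.0, 0.586], [-0.586, -0.0, -0.811], [0.0, -1.0, 0.0]]
wrist_force: [0.5, -0.3, -0.5]
gripper_width: 1.001
```

Call:
jog_arm:
  series:
    - [[0, 0.003, 0], [0, 0, 0], 0.087]
    - [[0, 0.002, 0], [0, 0, 0], 0.087]
    - [[0, 0, 0], [0, 0, 0], 0.087]
    - [[0, 0, 0], [0, 0, 0], 0.087]

```text
time_s: 8.35
tcp_pos: [0.5171, 0.107, -0.0122]
ee_rot: [[-0.811, 0.0, 0.586], [-0.586, -0.0, -0.811], [-0.0, -1.0, 0.0]]
wrist_force: [-1.0, -0.1, 0.2]
gripper_width: 0.999
```

Call:
jog_arm:
  series:
    - [[0, 0.003, 0], [0, 0, 0], 0.087]
    - [[0, 0.002, 0], [0, 0, 0], 0.087]
    - [[0, 0, 0], [0, 0, 0], 0.087]
    - [[0, 0, 0], [0, 0, 0], 0.087]

```text
time_s: 8.85
tcp_pos: [0.517, 0.107, -0.0172]
ee_rot: [[-0.811, 0.0, 0.586], [-0.586, 0.0, -0.811], [-0.0, -1.0, 0.0]]
wrist_force: [0.2, -0.2, 0.3]
gripper_width: 1.0
```

Call:
jog_arm:
  series:
    - [[0, 0, 0], [0, 0, 0], 0.0]
    - [[0, 0, 0], [0, 0, 0], 0.0]
    - [[0, 0, 0], [0, 0, 0], 0.0]
    - [[0, 0, 0], [0, 0, 0], 0.0]
    - [[0, 0, 0], [0, 0, 0], 0.0]
    - [[0, 0, 0], [0, 0, 0], 0.0]
    - [[0, 0, 0], [0, 0, 0], 0.0]
    - [[0, 0, 0], [0, 0, 0], 0.0]
    - [[0, 0, 0], [0, 0, 0], 0.0]
    - [[0, 0, 0], [0, 0, 0], 0.0]

```text
time_s: 10.1
tcp_pos: [0.5172, 0.1071, -0.0171]
ee_rot: [[-0.811, 0.0, 0.585], [-0.585, 0.0, -0.811], [-0.0, -1.0, 0.0]]
wrist_force: [0.2, 0.2, -1.0]
gripper_width: 0.272
```

Call:
jog_arm:
  series:
    - [[0, -0.01, 0], [0, 0, 0], 0.0]
    - [[0, -0.03, 0], [0, 0, 0], 0.0]
    - [[0, -0.04, 0], [0, 0, 0], 0.0]
    - [[0, -0.04, 0], [0, 0, 0], 0.0]
    - [[0, -0.04, 0], [0, 0, 0], 0.0]
    - [[0, -0.04, 0], [0, 0, 0], 0.0]
    - [[0, -0.035, 0], [0, 0, 0], 0.0]
    - [[0, -0.02, 0], [0, 0, 0], 0.0]
    - [[0, -0.006, 0], [0, 0, 0], 0.0]

```text
time_s: 11.22
tcp_pos: [0.517, 0.1071, 0.2454]
ee_rot: [[-0.811, 0.002, 0.585], [-0.585, 0.001, -0.811], [-0.003, -1.0, 0.0]]
wrist_force: [-0.0, -0.1, -2.4]
gripper_width: 0.271
```

Call:
jog_arm:
  series:
    - [[0, 0, 0], [0, 3, 0], 0.0]
    - [[0, 0, 0], [0, 6, 0], 0.0]
    - [[0, 0, 0], [0, 7, 0], 0.0]
    - [[0, 0, 0], [0, 6, 0], 0.0]
    - [[0, 0, 0], [0, 3.7, 0], 0.0]
    - [[0, 0, 0], [0, 0, 0], 0.0]
    - [[0, 0, 0], [0, 0, 0], 0.0]

```text
time_s: 12.1
tcp_pos: [0.5166, 0.1069, 0.2433]
ee_rot: [[-0.984, -0.001, 0.177], [-0.177, -0.0, -0.984], [0.001, -1.0, 0.0]]
wrist_force: [-0.3, 1.0, -2.0]
gripper_width: 0.276
```

Call:
jog_arm:
  series:
    - [[0.004, 0, 0.015], [0, 0, 0], 0.0]
    - [[0.008, 0, 0.03], [0, 0, 0], 0.0]
    - [[0.009, 0, 0.04], [0, 0, 0], 0.0]
    - [[0.009, 0, 0.04], [0, 0, 0], 0.0]
    - [[0.007, 0, 0.03], [0, 0, 0], 0.0]
    - [[0.004, 0, 0.0226], [0, 0, 0], 0.0]
    - [[0, 0, 0], [0, 0, 0], 0.0]
    - [[0, 0, 0], [0, 0, 0], 0.0]

```text
time_s: 13.1
tcp_pos: [0.5077, -0.0751, 0.2438]
ee_rot: [[-0.984, -0.0, 0.176], [-0.176, 0.0, -0.984], [0.0, -1.0, -0.0]]
wrist_force: [-0.1, 1.5, -1.6]
gripper_width: 0.27
```

```bash
python3 - <<'E'
from h import *
st=sense();p=st['tcp_pos'];R=st['ee_rot'];print(p,st['wrist_force'])
t=capture('top');s=capture('side');save('t5.png',t);save('s5.png',s)
mid=p+[0,0,.029]
hk=mid+R[:,2]*.195-R[:,0]*.011;ring=np.array([.599,-.297,.273])
ut,us=proj('top',hk)[0],proj('side',hk)[0];print('hook pred',hk,ut,us);print('ring',proj('top',ring),proj('side',ring))
im=np.zeros((600,800,3),np.uint8)
a=crop(t,365,165,65,100,6);b=crop(s,265,85,66,100,6)
im[:600,:390]=a;im[:600,400:796]=b;print()
for u,(x0,y0),off in((ut,(365,165),0),(us,(265,85),400)):
    q=(u-[x0,y0]+.5)*6-.5;cv2.circle(im,(int(q[0])+off,int(q[1])),2,(255,0,0),-1)
save('c5.png',im)
E
```

```text
[ 0.50766682 -0.07514838  0.2437924 ] [-0.11149993  1.49739396 -1.64895029]
hook pred [ 0.55276342 -0.26518074  0.27274924] [406.2776051  214.38721602] [321.03595364 122.08559392]
ring [[416.90308835 197.45170608]] [[311.72301647 116.19361148]]
```

View pics/c5.png

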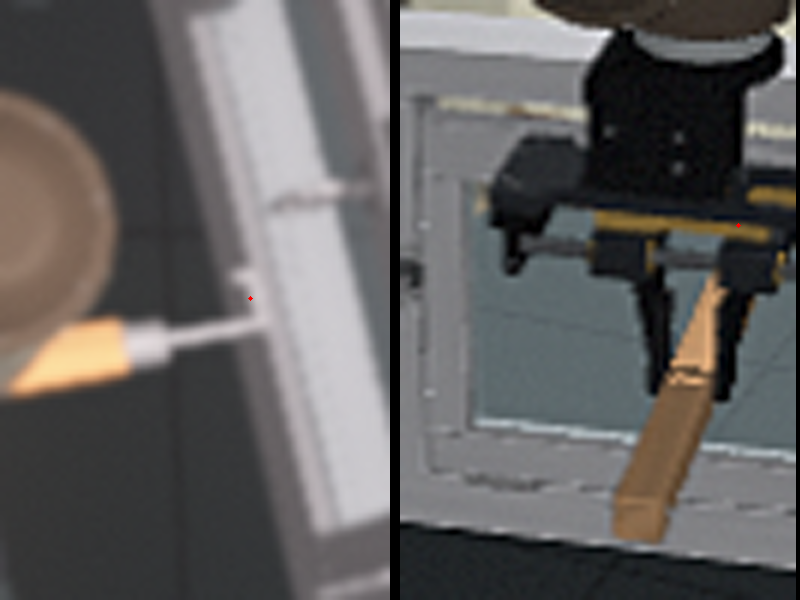

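```bash
python3 - <<'E'
from h import *
st=sense();p=st['tcp_pos'];R=st['ee_rot']
for dz in(.02,.029,.038):
    m=p+[0,0,dz]-R[:,2]*.13
    print(dz,[((proj('side',m+R[:,0]*a+[0,0,b])[0]-[265,85]+.5)*6-.5+[400,0]).round() for a,b in((-.012,.012),(.012,.012),(-.012,-.012),(.012,-.012))])
E
```

```text
0.02 [array([611., 514.]), array([662., 520.]), array([610., 558.]), array([661., 565.])]
0.029 [array([611., 497.]), array([662., 504.]), array([610., 542.]), array([661., 548.])]
0.038 [array([611., 480.]), array([663., 486.]), array([610., 525.]), array([662., 532.])]
```

Call:
jog_arm:
  series:
    - [[0, 0, 0.012], [0, 0, 0], 0.0]
    - [[0, 0, 0.014], [0, 0, 0], 0.0]
    - [[0, 0, 0.014], [0, 0, 0], 0.0]
    - [[-0.008, 0, 0], [0, 0, 0], 0.0]
    - [[-0.01, 0, 0], [0, 0, 0], 0.0]
    - [[0, 0, 0], [0, 0, 0], 0.0]
    - [[0, 0, 0], [0, 0, 0], 0.0]

```text
time_s: 14.08
tcp_pos: [0.5326, -0.1109, 0.2436]
ee_rot: [[-0.984, -0.001, 0.176], [-0.176, 0.0, -0.984], [0.001, -1.0, -0.0]]
wrist_force: [-0.2, -0.4, -1.3]
gripper_width: 0.268
```

```bash
python3 - <<'E'
from h import *
st=sense();p=st['tcp_pos'];R=st['ee_rot'];print(p,st['wrist_force'])
t=capture('top');s=capture('side')
hk=p+[0,0,.029]+R[:,2]*.195-R[:,0]*.011
im=np.zeros((600,800,3),np.uint8)
x0,y0=390,175;im[:600,:]=crop(t,x0,y0,50,38,16)[:600]
for P,c in((hk,(255,0,0)),([.599,-.297,.273],(0,255,0))):
    q=(proj('top',P)[0]-[x0,y0]+.5)*16-.5;cv2.circle(im,(int(q[0]),int(q[1])),3,c,-1)
im=cv2.convertScaleAbs(im,alpha=1.1);im[380:600,540:800]=cv2.resize(s[85:135,285:344],(260,220))
save('c6.png',im)
E
```

```text
[ 0.53264564 -0.11094128  0.24362345] [-0.24567787 -0.36734143 -1.2796993 ]
```

View pics/c6.png

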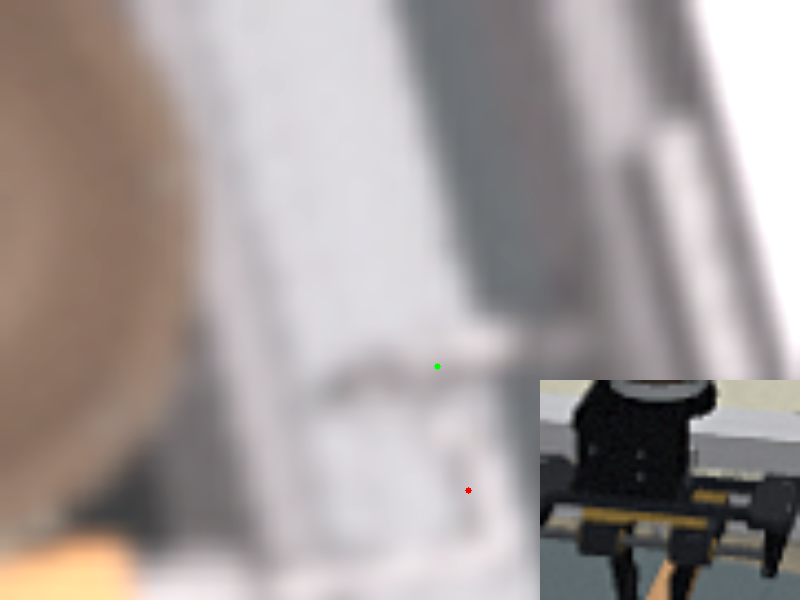

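Ring centre at about (440,366), hook bar at about (475,490) with lip just short of the ring plane: aligned. Entering.

Call:
jog_arm:
  series:
    - [[-0.006, 0, 0], [0, 0, 0], 0.0]
    - [[-0.006, 0, 0], [0, 0, 0], 0.0]
    - [[0, 0, 0], [0, 0, 0], 0.0]

```text
time_s: 14.55
tcp_pos: [0.545, -0.109, 0.2436]
ee_rot: [[-0.984, -0.0, 0.176], [-0.176, -0.0, -0.984], [0.0, -1.0, -0.0]]
wrist_force: [0.5, -0.3, -2.1]
gripper_width: 0.274
```

Call:
jog_arm:
  series:
    - [[-0.005, 0, 0], [0, 0, 0], 0.0]
    - [[-0.005, 0, 0], [0, 0, 0], 0.0]
    - [[0, 0, 0], [0, 0, 0], 0.0]

```text
time_s: 14.92
tcp_pos: [0.5547, -0.1073, 0.2436]
ee_rot: [[-0.984, -0.0, 0.176], [-0.176, -0.0, -0.984], [0.0, -1.0, -0.0]]
wrist_force: [0.7, 0.8, -1.8]
gripper_width: 0.271
```

```bash
python3 - <<'E'
from h import *
st=sense();p=st['tcp_pos'];R=st['ee_rot'];print(p,st['wrist_force'],st['moment'])
t=capture('top')
hk=p+[0,0,.029]+R[:,2]*.195-R[:,0]*.011;print(hk)
x0,y0=390,175;im=crop(t,x0,y0,50,37,16)
for P,c in((hk,(255,0,0)),([.599,-.297,.273],(0,255,0))):
    q=(proj('top',P)[0]-[x0,y0]+.5)*16-.5;cv2.circle(im,(int(q[0]),int(q[1])),3,c,-1)
save('c7.png',im)
E
```

```text
[ 0.55468339 -0.10726533  0.24364621] [ 0.68323825  0.7944047  -1.84881833] [ 0.10731772  0.15571032 -0.02633448]
[ 0.5998539  -0.29728013  0.27263867]
```

View pics/c7.png

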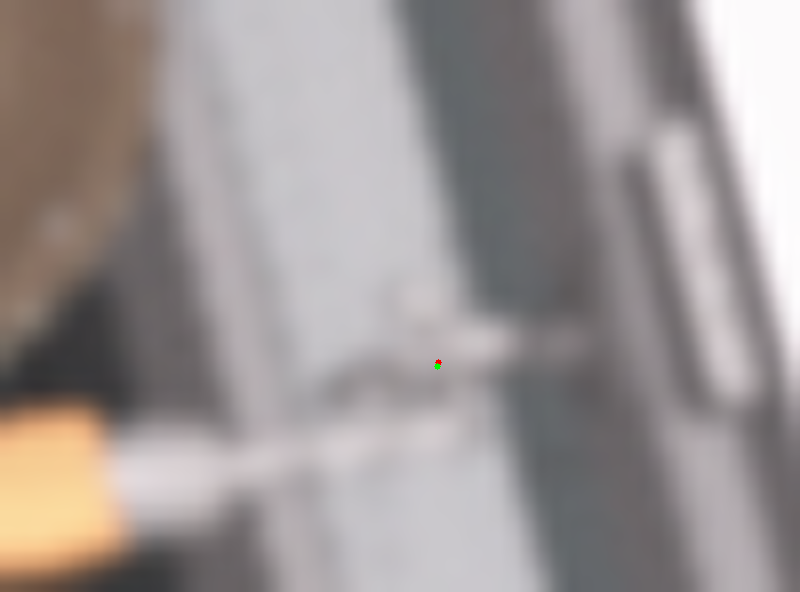

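Hook bar lies through the ring (bar about (440,365), tip emerging at (420,295)). Drawing slowly now.

Call:
jog_arm:
  series:
    - [[0, 0, -0.003], [0, 0, 0], 0.0]
    - [[0, 0, -0.003], [0, 0, 0], 0.0]
    - [[0, 0, -0.003], [0, 0, 0], 0.0]
    - [[0, 0, 0], [0, 0, 0], 0.0]

```text
time_s: 15.48
tcp_pos: [0.5527, -0.0982, 0.244]
ee_rot: [[-0.984, 0.0, 0.176], [-0.176, 0.0, -0.984], [-0.0, -1.0, -0.0]]
wrist_force: [0.3, -0.9, -2.1]
gripper_width: 0.267
```

Call:
jog_arm:
  series:
    - [[0, 0, -0.002], [0, 0, 0], 0.0]
    - [[0, 0, -0.002], [0, 0, 0], 0.0]

```text
time_s: 15.72
tcp_pos: [0.552, -0.0944, 0.2438]
ee_rot: [[-0.984, 0.0, 0.176], [-0.176, 0.0, -0.984], [-0.0, -1.0, -0.0]]
wrist_force: [0.2, 0.8, -1.0]
gripper_width: 0.273
```

Call:
jog_arm:
  series:
    - [[0, 0, -0.001], [0, 0, 0], 0.0]
    - [[0, 0, -0.001], [0, 0, 0], 0.0]

```text
time_s: 15.98
tcp_pos: [0.5518, -0.0928, 0.2439]
ee_rot: [[-0.984, 0.0, 0.176], [-0.176, -0.001, -0.984], [-0.0, -1.0, 0.001]]
wrist_force: [1.1, -2.8, -2.4]
gripper_width: 0.269
```

Call:
jog_arm:
  series:
    - [[0, 0, -0.001], [0, 0, 0], 0.0]
    - [[0, 0, -0.001], [0, 0, 0], 0.0]

```text
time_s: 16.23
tcp_pos: [0.5517, -0.0922, 0.2442]
ee_rot: [[-0.984, 0.001, 0.176], [-0.176, -0.003, -0.984], [-0.0, -1.0, 0.003]]
wrist_force: [1.6, -7.8, -3.6]
gripper_width: 0.272
```

Call:
jog_arm:
  series:
    - [[0, 0, -0.001], [0, 0, 0], 0.0]
    - [[0, 0, -0.001], [0, 0, 0], 0.0]

```text
time_s: 16.48
tcp_pos: [0.5516, -0.0915, 0.2444]
ee_rot: [[-0.985, 0.001, 0.175], [-0.175, -0.005, -0.985], [-0.0, -1.0, 0.005]]
wrist_force: [1.8, -10.1, -3.2]
gripper_width: 0.274
```

Call:
jog_arm:
  series:
    - [[0, 0, -0.001], [0, 0, 0], 0.0]
    - [[0, 0, -0.001], [0, 0, 0], 0.0]

```text
time_s: 16.73
tcp_pos: [0.5511, -0.0891, 0.2442]
ee_rot: [[-0.985, 0.001, 0.175], [-0.175, -0.004, -0.985], [-0.0, -1.0, 0.004]]
wrist_force: [2.1, -9.3, -3.6]
gripper_width: 0.275
```

Call:
jog_arm:
  series:
    - [[0, 0.0003, -0.001], [0, 0, 0], 0.0]
    - [[0, 0.0003, -0.001], [0, 0, 0], 0.0]

```text
time_s: 16.98
tcp_pos: [0.5506, -0.0866, 0.2435]
ee_rot: [[-0.985, 0.001, 0.175], [-0.175, -0.003, -0.985], [-0.0, -1.0, 0.003]]
wrist_force: [2.3, -6.2, -3.0]
gripper_width: 0.276
```

Call:
jog_arm:
  series:
    - [[0, 0.0003, -0.001], [0, 0, 0], 0.0]
    - [[0, 0.0003, -0.001], [0, 0, 0], 0.0]

```text
time_s: 17.23
tcp_pos: [0.5501, -0.084, 0.2427]
ee_rot: [[-0.984, 0.0, 0.175], [-0.175, -0.002, -0.984], [0.0, -1.0, 0.002]]
wrist_force: [0.8, -5.0, -3.0]
gripper_width: 0.277
```

Call:
jog_arm:
  series:
    - [[0, 0.0005, -0.0015], [0, 0, 0], 0.0]
    - [[0, 0.0005, -0.0015], [0, 0, 0], 0.0]

```text
time_s: 17.48
tcp_pos: [0.5494, -0.0801, 0.2416]
ee_rot: [[-0.984, -0.0, 0.176], [-0.176, -0.0, -0.984], [0.0, -1.0, 0.0]]
wrist_force: [0.2, -4.3, -2.2]
gripper_width: 0.272
```

Call:
jog_arm:
  series:
    - [[0, 0.001, -0.0026], [0, 0, 0], 0.0]
    - [[0, 0.001, -0.0026], [0, 0, 0], 0.0]
    - [[0, 0.001, -0.0026], [0, 0, 0], 0.0]
    - [[0, 0.001, -0.0026], [0, 0, 0], 0.0]
    - [[0, 0.001, -0.0026], [0, 0, 0], 0.0]
    - [[0, 0.001, -0.0026], [0, 0, 0], 0.0]

```text
time_s: 18.23
tcp_pos: [0.5466, -0.0642, 0.2356]
ee_rot: [[-0.984, -0.0, 0.176], [-0.176, 0.0, -0.984], [0.0, -1.0, -0.0]]
wrist_force: [0.8, -2.3, -2.0]
gripper_width: 0.274
```

Call:
jog_arm:
  series:
    - [[0, 0.0012, -0.0026], [0, 0, 0], 0.0]
    - [[0, 0.0012, -0.0026], [0, 0, 0], 0.0]
    - [[0, 0.0012, -0.0026], [0, 0, 0], 0.0]
    - [[0, 0.0012, -0.0026], [0, 0, 0], 0.0]
    - [[0, 0.0012, -0.0026], [0, 0, 0], 0.0]
    - [[0, 0.0012, -0.0026], [0, 0, 0], 0.0]

```text
time_s: 18.98
tcp_pos: [0.5438, -0.0489, 0.2284]
ee_rot: [[-0.984, -0.0, 0.176], [-0.176, 0.0, -0.984], [0.0, -1.0, -0.0]]
wrist_force: [1.1, -3.4, -0.9]
gripper_width: 0.271
```

Call:
jog_arm:
  series:
    - [[0, 0.0012, -0.0025], [0, 0, 0], 0.0]
    - [[0, 0.0012, -0.0025], [0, 0, 0], 0.0]
    - [[0, 0.0013, -0.0025], [0, 0, 0], 0.0]
    - [[0, 0.0013, -0.0025], [0, 0, 0], 0.0]
    - [[0, 0.0013, -0.0025], [0, 0, 0], 0.0]
    - [[0, 0.0013, -0.0025], [0, 0, 0], 0.0]
    - [[0, 0.0014, -0.0025], [0, 0, 0], 0.0]
    - [[0, 0.0014, -0.0025], [0, 0, 0], 0.0]
    - [[0, 0.0014, -0.0025], [0, 0, 0], 0.0]

```text
time_s: 20.1
tcp_pos: [0.5398, -0.0267, 0.2165]
ee_rot: [[-0.984, -0.0, 0.176], [-0.176, 0.0, -0.984], [0.0, -1.0, -0.0]]
wrist_force: [0.2, -3.4, -0.9]
gripper_width: 0.273
```

Call:
jog_arm:
  series:
    - [[0, 0.0013, -0.0022], [0, 0, 0], 0.0]
    - [[0, 0.0013, -0.0022], [0, 0, 0], 0.0]

```text
time_s: 20.35
tcp_pos: [0.5391, -0.0224, 0.2139]
ee_rot: [[-0.984, -0.0, 0.176], [-0.176, 0.0, -0.984], [0.0, -1.0, -0.0]]
wrist_force: [-0.1, -2.2, -0.5]
gripper_width: 0.268
```

Call:
jog_arm:
  series:
    - [[0, 0.0012, -0.002], [0, 0, 0], 0.0]
    - [[0, 0.0012, -0.002], [0, 0, 0], 0.0]

```text
time_s: 20.6
tcp_pos: [0.5384, -0.0185, 0.2115]
ee_rot: [[-0.984, -0.0, 0.176], [-0.176, 0.0, -0.984], [0.0, -1.0, -0.0]]
wrist_force: [-0.7, -2.7, -0.7]
gripper_width: 0.27
```

Call:
jog_arm:
  series:
    - [[0, 0.0013, -0.002], [0, 0, 0], 0.0]
    - [[0, 0.0013, -0.002], [0, 0, 0], 0.0]

```text
time_s: 20.85
tcp_pos: [0.5378, -0.0146, 0.209]
ee_rot: [[-0.984, 0.0, 0.176], [-0.176, 0.0, -0.984], [-0.0, -1.0, -0.0]]
wrist_force: [-0.2, -1.5, -1.6]
gripper_width: 0.269
```

Call:
jog_arm:
  series:
    - [[0, 0.0013, -0.002], [0, 0, 0], 0.0]
    - [[0, 0.0013, -0.002], [0, 0, 0], 0.0]

```text
time_s: 21.1
tcp_pos: [0.537, -0.0106, 0.2063]
ee_rot: [[-0.984, -0.0, 0.176], [-0.176, 0.0, -0.984], [0.0, -1.0, -0.0]]
wrist_force: [0.6, -1.7, -1.0]
gripper_width: 0.271
```

Call:
jog_arm:
  series:
    - [[0, 0.0014, -0.002], [0, 0, 0], 0.0]
    - [[0, 0.0014, -0.002], [0, 0, 0], 0.0]

```text
time_s: 21.35
tcp_pos: [0.5363, -0.0067, 0.2035]
ee_rot: [[-0.984, -0.0, 0.176], [-0.176, 0.0, -0.984], [0.0, -1.0, -0.0]]
wrist_force: [-0.5, -2.3, -0.1]
gripper_width: 0.268
```

Call:
jog_arm:
  series:
    - [[0, 0.0014, -0.002], [0, 0, 0], 0.0]
    - [[0, 0.0014, -0.002], [0, 0, 0], 0.0]

```text
time_s: 21.6
tcp_pos: [0.5357, -0.0027, 0.2008]
ee_rot: [[-0.984, 0.0, 0.176], [-0.176, 0.0, -0.984], [-0.0, -1.0, -0.0]]
wrist_force: [0.0, -1.4, -2.0]
gripper_width: 0.274
```

Call:
jog_arm:
  series:
    - [[0, 0.0015, -0.002], [0, 0, 0], 0.0]
    - [[0, 0.0015, -0.002], [0, 0, 0], 0.0]

```text
time_s: 21.85
tcp_pos: [0.5349, 0.0012, 0.1977]
ee_rot: [[-0.984, -0.0, 0.176], [-0.176, 0.0, -0.984], [0.0, -1.0, -0.0]]
wrist_force: [-0.3, -1.5, -0.7]
gripper_width: 0.27
```

Call:
jog_arm:
  series:
    - [[0, 0.0015, -0.002], [0, 0, 0], 0.0]
    - [[0, 0.0015, -0.002], [0, 0, 0], 0.0]

```text
time_s: 22.1
tcp_pos: [0.5343, 0.0052, 0.1948]
ee_rot: [[-0.984, 0.0, 0.176], [-0.176, 0.0, -0.984], [-0.0, -1.0, -0.0]]
wrist_force: [-0.3, -1.9, -0.5]
gripper_width: 0.272
```

Call:
jog_arm:
  series:
    - [[0, 0.0016, -0.002], [0, 0, 0], 0.0]
    - [[0, 0.0016, -0.002], [0, 0, 0], 0.0]

```text
time_s: 22.35
tcp_pos: [0.5335, 0.0091, 0.1915]
ee_rot: [[-0.984, 0.0, 0.176], [-0.176, 0.0, -0.984], [-0.0, -1.0, -0.0]]
wrist_force: [0.9, -1.5, -0.3]
gripper_width: 0.272
```

Call:
jog_arm:
  series:
    - [[0, 0.0016, -0.002], [0, 0, 0], 0.0]
    - [[0, 0.0016, -0.002], [0, 0, 0], 0.0]

```text
time_s: 22.6
tcp_pos: [0.5329, 0.013, 0.1883]
ee_rot: [[-0.984, 0.0, 0.176], [-0.176, 0.0, -0.984], [-0.0, -1.0, -0.0]]
wrist_force: [-0.4, -2.0, -1.7]
gripper_width: 0.274
```

Call:
jog_arm:
  series:
    - [[0, 0.0017, -0.002], [0, 0, 0], 0.0]
    - [[0, 0.0017, -0.002], [0, 0, 0], 0.0]

```text
time_s: 22.85
tcp_pos: [0.5322, 0.0165, 0.185]
ee_rot: [[-0.984, 0.0, 0.176], [-0.176, -0.001, -0.984], [0.0, -1.0, 0.001]]
wrist_force: [1.7, -4.4, -0.8]
gripper_width: 0.274
```

Call:
jog_arm:
  series:
    - [[0, 0.001, -0.0012], [0, 0, 0], 0.0]
    - [[0, 0.001, -0.0012], [0, 0, 0], 0.0]

```text
time_s: 23.1
tcp_pos: [0.5321, 0.017, 0.1835]
ee_rot: [[-0.984, 0.0, 0.176], [-0.176, -0.004, -0.984], [0.0, -1.0, 0.004]]
wrist_force: [3.7, -10.1, -1.1]
gripper_width: 0.272
```

Call:
jog_arm:
  series:
    - [[0, 0.0008, -0.0012], [0, 0, 0], 0.0]
    - [[0, 0, 0], [0, 0, 0], 0.0]

```text
time_s: 23.35
tcp_pos: [0.532, 0.0172, 0.1829]
ee_rot: [[-0.984, 0.0, 0.176], [-0.176, -0.006, -0.984], [0.001, -1.0, 0.006]]
wrist_force: [2.9, -11.8, 0.3]
gripper_width: 0.273
```

Call:
jog_arm:
  series:
    - [[0, 0.001, -0.0007], [0, 0, 0], 0.0]
    - [[0, 0, 0], [0, 0, 0], 0.0]
    - [[0, 0, 0], [0, 0, 0], 0.0]

```text
time_s: 23.72
tcp_pos: [0.532, 0.0173, 0.1821]
ee_rot: [[-0.984, 0.001, 0.176], [-0.176, -0.006, -0.984], [0.001, -1.0, 0.006]]
wrist_force: [3.6, -13.2, -0.2]
gripper_width: 0.274
```

Held firm at about 13 N. Relax, and centre the hook in the ring.

Call:
jog_arm:
  series:
    - [[0, -0.001, 0.003], [0, 0, 0], 0.0]
    - [[0, -0.001, 0.003], [0, 0, 0], 0.0]
    - [[0, 0, 0.002], [0, 0, 0], 0.0]
    - [[0, 0, 0], [0, 0, 0], 0.0]

```text
time_s: 24.22
tcp_pos: [0.5328, 0.0134, 0.183]
ee_rot: [[-0.984, -0.0, 0.176], [-0.176, 0.0, -0.984], [0.0, -1.0, -0.0]]
wrist_force: [0.1, -0.8, -1.2]
gripper_width: 0.27
```

Call:
jog_arm:
  series:
    - [[0, -0.001, 0.003], [0, 0, 0], 0.0]
    - [[0, 0, 0.003], [0, 0, 0], 0.0]
    - [[0, 0, 0.003], [0, 0, 0], 0.0]
    - [[0, 0, 0], [0, 0, 0], 0.0]
    - [[0, 0, 0], [0, 0, 0], 0.0]

```text
time_s: 24.85
tcp_pos: [0.5344, 0.0043, 0.1842]
ee_rot: [[-0.984, -0.0, 0.176], [-0.176, 0.0, -0.984], [0.0, -1.0, -0.0]]
wrist_force: [0.1, 1.1, -0.7]
gripper_width: 0.272
```

```bash
python3 - <<'E'
from h import *
st=sense();p=st['tcp_pos'];R=st['ee_rot'];print(p,st['wrist_force'],st['moment'])
t=capture('top');s=capture('side')
hk=p+[0,0,.029]+R[:,2]*.1975-R[:,0]*.011
o=np.array([.6104,-.3622,0])-np.array([.1755,-.9845,0])*.03+[0,0,.045]
def ring(th):
    d=.036*np.cos(th)+.228*np.sin(th);h=.228*np.cos(th)-.036*np.sin(th);return o-np.array([.1755,-.9845,0])*d+[0,0,h]
print('hook',hk);[print(th,ring(th)) for th in(.5,.53,.56)]
x0,y0=365,165;im=np.zeros((600,800,3),np.uint8);im[:600,:480]=crop(t,x0,y0,48,60,10)
for P,c in((hk,(255,0,0)),(ring(.53),(0,255,0))):
    q=(proj('top',P)[0]-[x0,y0]+.5)*10-.5;cv2.circle(im,(int(q[0]),int(q[1])),2,c,-1)
im[:400,490:800]=cv2.resize(s[90:190,250:327],(310,400))
save('c8.png',im)
E
```

```text
[0.53435401 0.00426592 0.18418063] [ 0.09758642  1.08916045 -0.73664207] [0.10628584 0.17731609 0.00535903]
hook [ 0.57992445 -0.18821937  0.21316531]
0.5 [ 0.5804067  -0.19394699  0.2278295 ]
0.53 [ 0.57945537 -0.18861034  0.22352081]
0.56 [ 0.57852716 -0.18340334  0.21905146]
```

View pics/c8.png

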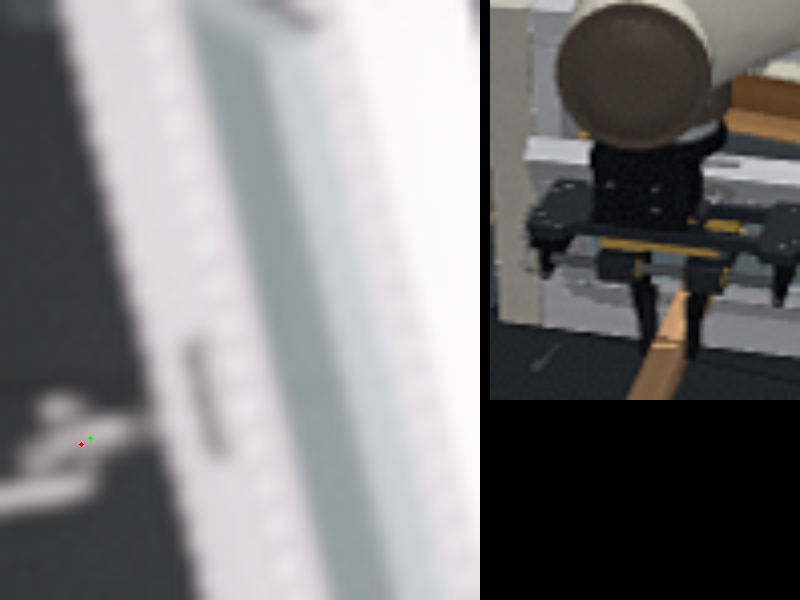

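Hook sits inside the ring clear of the wire (bar about (80,445), ring centre about (90,438)), a few mm low by my reckoning. Raise 4 mm and back out sideways.

Call:
jog_arm:
  series:
    - [[0, -0.002, 0], [0, 0, 0], 0.0]
    - [[0, -0.002, 0], [0, 0, 0], 0.0]
    - [[0.003, 0, 0], [0, 0, 0], 0.0]
    - [[0.003, 0, 0], [0, 0, 0], 0.0]
    - [[0, 0, 0], [0, 0, 0], 0.0]

```text
time_s: 25.58
tcp_pos: [0.5281, 0.0032, 0.1883]
ee_rot: [[-0.984, -0.0, 0.176], [-0.176, 0.0, -0.984], [0.0, -1.0, -0.0]]
wrist_force: [0.3, 0.8, -1.6]
gripper_width: 0.271
```

Call:
jog_arm:
  series:
    - [[0.003, 0, 0], [0, 0, 0], 0.0]
    - [[0.003, 0, 0], [0, 0, 0], 0.0]
    - [[0, 0, 0], [0, 0, 0], 0.0]

```text
time_s: 25.95
tcp_pos: [0.5223, 0.0021, 0.1883]
ee_rot: [[-0.984, -0.0, 0.176], [-0.176, 0.0, -0.984], [0.0, -1.0, -0.0]]
wrist_force: [0.7, -0.7, -1.7]
gripper_width: 0.273
```

Call:
jog_arm:
  series:
    - [[0.003, 0, 0], [0, 0, 0], 0.0]
    - [[0.003, 0, 0], [0, 0, 0], 0.0]
    - [[0, 0, 0], [0, 0, 0], 0.0]

```text
time_s: 26.32
tcp_pos: [0.5164, 0.0011, 0.1883]
ee_rot: [[-0.984, -0.0, 0.176], [-0.176, 0.0, -0.984], [-0.0, -1.0, -0.0]]
wrist_force: [0.1, -0.5, -2.0]
gripper_width: 0.272
```

Call:
jog_arm:
  series:
    - [[0.005, 0, 0], [0, 0, 0], 0.0]
    - [[0.005, 0, 0], [0, 0, 0], 0.0]
    - [[0.006, 0, 0], [0, 0, 0], 0.0]
    - [[0, 0, 0], [0, 0, 0], 0.0]

```text
time_s: 26.82
tcp_pos: [0.5004, -0.0018, 0.1884]
ee_rot: [[-0.984, 0.0, 0.176], [-0.176, 0.0, -0.984], [-0.0, -1.0, -0.0]]
wrist_force: [0.1, 0.7, -1.6]
gripper_width: 0.271
```

Call:
jog_arm:
  series:
    - [[0, 0, -0.01], [0, 0, 0], 0.0]
    - [[0, 0, -0.02], [0, 0, 0], 0.0]
    - [[0, 0, -0.03], [0, 0, 0], 0.0]
    - [[-0.01, 0, -0.03], [0, 0, 0], 0.0]
    - [[-0.015, 0, -0.015], [0, 0, 0], 0.0]
    - [[-0.01, 0, -0.005], [0, 0, 0], 0.0]
    - [[0, 0, 0], [0, 0, 0], 0.0]

```text
time_s: 27.7
tcp_pos: [0.5166, 0.1128, 0.1878]
ee_rot: [[-0.984, -0.001, 0.176], [-0.176, -0.0, -0.984], [0.001, -1.0, 0.0]]
wrist_force: [-0.7, -1.3, -2.3]
gripper_width: 0.27
```

Call:
jog_arm:
  series:
    - [[0, 0, 0], [0, -3, 0], 0.0]
    - [[0, 0, 0], [0, -6, 0], 0.0]
    - [[0, 0, 0], [0, -7, 0], 0.0]
    - [[0, 0, 0], [0, -6, 0], 0.0]
    - [[0, 0, 0], [0, -3.7, 0], 0.0]
    - [[0, 0.02, 0], [0, 0, 0], 0.0]
    - [[0, 0.04, 0], [0, 0, 0], 0.0]
    - [[0, 0.05, 0], [0, 0, 0], 0.0]
    - [[0, 0.04, 0], [0, 0, 0], 0.0]
    - [[0, 0.02, 0], [0, 0, 0], 0.0]

```text
time_s: 28.95
tcp_pos: [0.5144, 0.1109, 0.0159]
ee_rot: [[-0.812, -0.004, 0.584], [-0.584, -0.002, -0.812], [0.005, -1.0, -0.001]]
wrist_force: [0.2, -0.2, -1.2]
gripper_width: 0.271
```

Call:
jog_arm:
  series:
    - [[0, 0.015, 0], [0, 0, 0], 0.0]
    - [[0, 0.008, 0], [0, 0, 0], 0.0]
    - [[0, 0, 0], [0, 0, 0], 0.0]
    - [[0, 0, 0], [0, 0, 0], 0.0]

```text
time_s: 29.45
tcp_pos: [0.5167, 0.113, -0.0039]
ee_rot: [[-0.811, 0.002, 0.586], [-0.586, 0.001, -0.811], [-0.002, -1.0, 0.0]]
wrist_force: [0.6, -0.3, -0.8]
gripper_width: 0.276
```

```bash
python3 - <<'E'
from h import *
t=capture('top');s=capture('side');st=sense();print(st['tcp_pos'])
im=np.zeros((600,800,3),np.uint8);im[:600,:400]=crop(t,380,120,80,120,5);im[:400,402:800]=cv2.resize(s[85:195,245:355],(398,400))
save('c9.png',im)
E
```

```text
[ 0.51657704  0.1130695  -0.00393497]
```

View pics/c9.png

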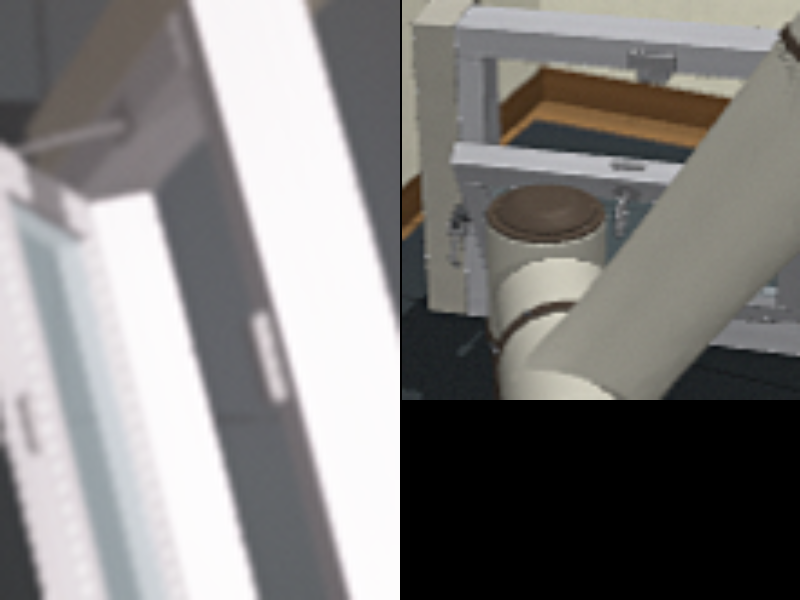

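Sash stands open, its runner at the collar around (458,215) in the side crop. Lay the pole down.

Call:
jog_arm:
  series:
    - [[0, 0.005, 0], [0, 0, 0], 0.0]
    - [[0, 0.004, 0], [0, 0, 0], 0.0]
    - [[0, 0.002, 0], [0, 0, 0], 0.0]
    - [[0, 0, 0], [0, 0, 0], 0.0]
    - [[0, 0, 0], [0, 0, 0], 0.0]

```text
time_s: 30.18
tcp_pos: [0.5161, 0.1128, -0.0158]
ee_rot: [[-0.811, 0.0, 0.586], [-0.586, 0.0, -0.811], [-0.0, -1.0, 0.0]]
wrist_force: [-0.5, -0.4, -1.8]
gripper_width: 0.267
```

Call:
jog_arm:
  series:
    - [[0, 0.001, 0], [0, 0, 0], 0.0]
    - [[0, 0.001, 0], [0, 0, 0], 0.0]
    - [[0, 0, 0], [0, 0, 0], 0.0]

```text
time_s: 30.55
tcp_pos: [0.5161, 0.1128, -0.0172]
ee_rot: [[-0.81, 0.0, 0.586], [-0.586, 0.0, -0.81], [-0.0, -1.0, 0.0]]
wrist_force: [-2.3, -0.5, 4.3]
gripper_width: 0.272
```

Ledge contact. Release and rise.

Call:
jog_arm:
  series:
    - [[0, -0.0005, 0], [0, 0, 0], 0.03]
    - [[0, 0, 0], [0, 0, 0], 0.05]
    - [[0, 0, 0], [0, 0, 0], 0.087]
    - [[0, 0, 0], [0, 0, 0], 0.087]
    - [[0, 0, 0], [0, 0, 0], 0.087]
    - [[0, 0, 0], [0, 0, 0], 0.087]
    - [[0, 0, 0], [0, 0, 0], 0.087]
    - [[0, 0, 0], [0, 0, 0], 0.087]
    - [[0, -0.01, 0], [0, 0, 0], 0.087]
    - [[0, -0.02, 0], [0, 0, 0], 0.087]

```text
time_s: 31.8
tcp_pos: [0.5155, 0.1125, 0.0129]
ee_rot: [[-0.811, -0.002, 0.585], [-0.585, -0.001, -0.811], [0.002, -1.0, -0.0]]
wrist_force: [0.1, -0.5, 0.0]
gripper_width: 0.998
```

Call:
jog_arm:
  series:
    - [[0, -0.04, 0], [0, 0, 0], 0.087]
    - [[0, -0.05, 0], [0, 0, 0], 0.087]
    - [[0.03, -0.05, -0.03], [0, 0, 0], 0.087]
    - [[0.05, -0.03, -0.04], [0, 0, 0], 0.087]
    - [[0.05, 0, -0.03], [0, 0, 0], 0.087]
    - [[0.03, 0, 0], [0, 0, 0], 0.087]
    - [[0, 0, 0], [0, 0, 0], 0.087]
    - [[0, 0, 0], [0, 0, 0], 0.087]
    - [[0, 0, 0], [0, 0, 0], 0.087]

```text
time_s: 32.92
tcp_pos: [0.3379, 0.0999, 0.177]
ee_rot: [[-0.811, 0.0, 0.585], [-0.585, -0.0, -0.811], [-0.0, -1.0, 0.0]]
wrist_force: [-0.3, 0.3, -0.4]
gripper_width: 0.999
```

```bash
python3 - <<'E'
from h import *
t=capture('top');s=capture('side');st=sense();print(st['tcp_pos'],st['time_s'],st['gripper_width'])
im=np.zeros((600,800,3),np.uint8);im[:300,:400]=cv2.resize(t,(400,300));im[:300,400:]=cv2.resize(s,(400,300))
im[300:,:400]=cv2.resize(crop(s,250,195,80,60,5),(400,300));im[300:,400:]=cv2.resize(crop(s,245,85,110,110,4),(400,300));save('c10.png',im)
E
```

```text
[0.3376611  0.09964835 0.17670684] 33.025 1.0017589873418768
```

View pics/c10.png

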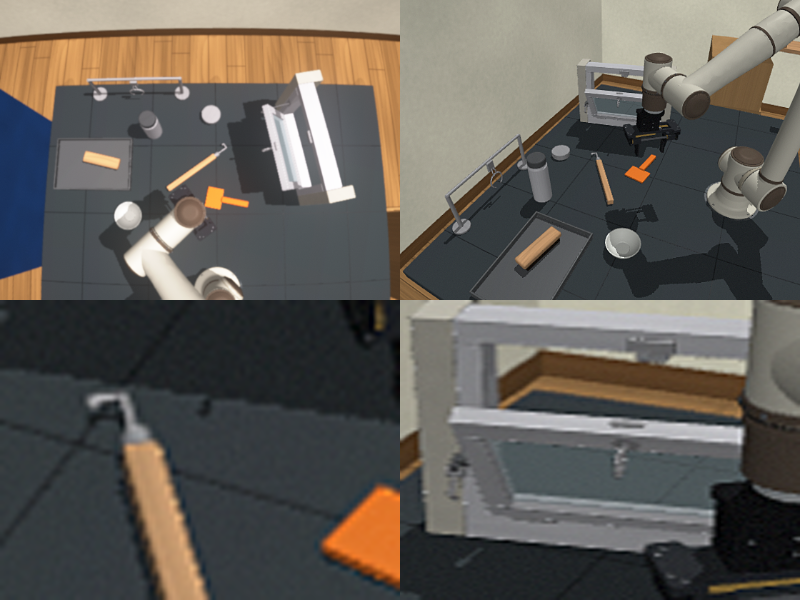

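Pole lies flat at its old place, sash open, bystanders unmoved. Handing in.

```bash
python3 -c "
from station import *
print(finish_job())"
```

```text
the job is handed in; nothing more can be done
None
```

The sash is open against its stop and the pole is unhooked and lying flat on the ledge, close to where it started. I handed the job in at about 33 s; no verdict was reported.

- **Pull:** The hook went through the ring without touching it. The sash came off its catch at about 10 N and moved along its arc at 2–4 N. It came firm at about 0.55 rad (worked out from the arm's travel), where I held about 13 N.
- **Unhooking:** I centred the hook in the ring and backed it out sideways, with no force above the sensor's noise.
- **Last checks:** In the final pictures the sash stands open with its runner at the collar. The pole lies flat and well clear of the ring, and the bystanders look unmoved.
- **Not measured:** I could only judge the runner's contact with the stop by eye, from one coarse view. I did not measure the bystanders' positions.
- **What disagreed:**
  - The real fingertips stood about 21 mm higher than the reported tool position, so my first grip closed on nothing. I went 20 mm lower and gripped the shaft, then worked from that offset.
  - My first sighting of the ring in the side view gave a height about 12 mm above the stated one. The top view and the window's dimensions agreed with each other, so I used those.

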